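# Lock the peach sample carrier into the inspection holder

### The job

Keeping it upright, set the white carrier with the two peach halves flat down in the nest of the steel holder and let go of it, then turn the red cam knob clockwise until the sprung follower drops fully into the notch of the brass cam, so that the knob's arm lies over the end of the carrier and stays locked. Stop when the follower has dropped in, without forcing the knob against the follower, and leave the loose peach, the mango and the loupe where they are.

Things in the scene. Friction and masses are not known exactly. Their poses are not given: they have to be found in the camera images.
- carrier_grip (a point): Loose sample carrier, about 0.28 kg: white plate 150 (x) x 70 (y) x 12 mm, two peach halves (48 mm wide, centred 44 mm either side, tops 41 mm above the underside) and in the middle an upright blue tab, 24 mm (x) by 14 mm (y), top 62 mm above the underside. Point: in the tab, 45 mm above the underside; z up. Pinch the tab along y. A half turn makes no difference.
- nest (a point): Where carrier_grip lies when the carrier is fully home (same x line, either way round): 45 mm above the nest floor, which is 10 mm above the table. The nest is a recess on the fixed steel holder (320 x 104 mm plate), 3 mm larger than the carrier all round; its walls, 10 mm high, lean outward as a lead-in. x along the long side towards the cam; z up.
- knob_grip (a point): Red cam knob: upright bar 54 mm long (x), 14 mm thick (y), 38 to 76 mm above the table, 130 mm from nest in its +x direction. Point: on the upright turning axis, 60 mm above the table; z up; x along the bar and along the knob's flat red arm (14 mm wide, 67 mm from the axis, 24 to 30 mm above the table). Turns with the knob. Pinch along y.
- cam (a joint): Knob and cam angle, rad, grows clockwise seen from above. Starts at 0 to 0.2, arm clear of the nest. The follower is fully in the notch somewhere between 0.85 and 1.55, different each time. It begins to slip in 0.15 rad earlier; once in, 0.07 rad of play is left before the notch's far wall stops the knob hard. It is then locked both ways.
- follower (a joint): Travel of the sprung follower, m: 0 with its nose at the bottom of the notch, 0.003 to 0.006 at the start, 0.006 on the cam's highest part just before the notch. The spring presses it towards 0 with 4 to 6 N. Turning the knob takes about 0.2 N m until the notch; at the notch's far wall the torque climbs steeply.
- nose: Blue nose (8 mm across) at the inner end of the follower rod. The rod lies 17 mm above the table and slides towards the cam's axis in a fixed grey bracket, 31 mm high, 47 to 81 mm from the axis, on the side away from the nest. The blue end piece outside touches the bracket when the nose is in the notch; an orange band shows between them when it is not. Origin near the cam axis, x outward along the rod.
- cam_disc: The brass cam plate under the knob, 11 to 23 mm above the table, 24 to 34 mm in radius, with one notch. Origin on the cam axis at table height; it turns with the knob.
- peach: A loose whole peach, 68 mm across and 67 mm high, between holder and robot. Origin at its underside. Leave it alone.
- mango: A loose red mango, 114 mm long (x), 76 mm high, on a small black rest, beyond the work. Origin at its underside. Leave it alone.
- loupe: A loose black hand loupe, 52 mm lens ring with a handle (overall 139 mm), lying flat, 12 mm high, beside the robot's base. Origin under the lens. Leave it alone.
There are look-alikes about, which are no part of the job. Of the things that look like the part that bears carrier_grip, take the one that is farthest from the robot's base at the start.

How it is judged (in metres and radians):
On the way:
1. the carrier lies fully home in the nest, let go, while the knob is still open (horizontal distance between carrier_grip and nest below 0.006 m and z of carrier_grip in the frame of nest between -0.003 and 0.002 m and contact force between the fingers and anything else below 0.1 N and value of joint cam below 0.6 rad), for 0.2 s.
At the end, for the whole second after the job is handed in: The carrier is home in the nest (within 6 mm sideways, 0.08 rad and 2 mm in height) and the follower is within 1.5 mm of the bottom of the notch, with the knob at rest beyond 0.8 rad (horizontal distance between carrier_grip and nest below 0.006 m and z of carrier_grip in the frame of nest between -0.003 and 0.002 m and angle between the x axis of carrier_grip and the x axis of nest, either way round below 0.08 rad and value of joint follower below 0.0015 m and value of joint cam above 0.8 rad and velocity of joint cam below 0.05 rad/s); the robot touches nothing.
It fails at once if the follower's nose is loaded with more than 25 N by the cam (knob forced) (contact force between nose and cam_disc above 25 N).
It fails at once if the carrier is tipped by more than 0.5 rad (angle between carrier_grip's own z axis and vertical above 0.5 rad).
It fails at once if the loose peach is moved by more than 20 mm (distance of peach from where it was at the start of the episode above 0.02 m).
It fails at once if the mango is moved by more than 20 mm (distance of mango from where it was at the start of the episode above 0.02 m).
It fails at once if the loupe is moved by more than 20 mm (distance of loupe from where it was at the start of the episode above 0.02 m).
It also fails if it takes over 72 s, if anything falls off the work surface, if the arm or the gripper's body presses on something with over 40 N, if the wrist force passes 120 N, or if a joint passes its speed limit or range.

### The arm

A 6-joint arm with a two-finger parallel gripper is mounted at the origin on the work surface. World frame = base frame: x ahead of the robot, y to its left, z up, the work surface at z = 0. Lengths are in m, angles in degrees, forces in N, time in s.
With the tool pointing down it reaches from about 0.375 to 0.825 m from the base axis. Payload 5.5 kg.
Tool frame: the origin (TCP) lies where the fingers leave the gripper's body, on its centre line; the fingertips stand 73 mm ahead of it and the grasp point (between the pads) lies 54 mm ahead of it; z points along the fingers, y is the line along which they close (so a half turn about z gives the same grasp; the last joint's range is limited). The gripper opens to 85 mm and grips with 20 to 120 N. Pads are 22 mm wide; open, the fingers measure 114 mm over their backs; the gripper's body (76 mm by 85 mm) begins 54 mm behind the grasp point. The pads swing forward as they close: fully open they stand 13 mm farther back than shut.
Start: joints at [75, 17.962, -2.699, 69.339, 0, 90], TCP at [0.155, 0.58, 0.304] pointing down, gripper open.
Joint ranges: [-152.73, 152.73], [-39.44, 99.34], [-58.76, 71.6], [-118.89, 123.64], [-81.53, 83.1], [-180, 180]. Speed limits (degrees/s): [136.94, 136.94, 172.46, 180, 180, 180].

### API

Orientations are given as [roll, pitch, yaw] about the fixed x, y, z axes, in that order (R = Rz(yaw) Ry(pitch) Rx(roll)).
In Python, from cell import env gives the robot as it stands.
- The arm moves only by the tool arm_command, never from a script. Its argument "targets" is a list of rows, each an object of numbers: "jaw": the closure in counts, from 0 (fully open) to 255 (shut); "x", "y", "z": the shift along the tool's x, y, z in mm; "rx", "ry", "rz": the turn, a rotation vector about the tool's x, y, z in rad. In form: [{"jaw": .., "x": .., "y": .., "z": .., "rx": .., "ry": .., "rz": ..}, ...]. A call has 1 to 5 rows; each row is the pose to reach, as a shift and turn from the pose commanded when the call began, along the tool's axes at that moment; what a row does not reach only later rows make up. A row lasts 1/10 s, in which the tool goes at most 50 mm and 8.59 degrees, less where a joint would pass 70% of its speed; a pose out of reach is approached as far as the arm can. A call with a gripper value outside its range is refused whole. The fingers move at their own pace and stop on an object; "squeeze" is the grip in N (left out, the last holds). Time passes only in rows, so rows that repeat a pose let the fingers close. It gives the time, the measured TCP pose, the force, the opening and the grip force at its end, in the units of the state.
- env.sense(): the state, without advancing time (a new reading comes with each control period).
- env.read_camera(name): name is "scene" or "top"; returns the picture (480x640x3 uint8, red, green, blue); there is no depth.
- env.camera_params(name): a dict with "fx", "fy", "cx", "cy" (pixels), "extrinsics" (4x4, takes a point from world to camera coordinates). Camera axes: x right, y down, z forward; pixel columns grow to the right and rows downward; lengths in m; the calibration is good to about 2 mm. A picture is of the moment at which its call begins. camera_params takes no time and is no camera call.
- env.job_done(): hands the job in; it is judged then, once.
The state is a dict: "t": time; "q": joint angles; "joint_vel": joint speeds; "joint_efforts": joint torques, N m; "tcp_pos": TCP position; "tcp_rot": TCP orientation; "force": force on the tool from outside, world axes, zero at the start; "wrist_torque": the same for the moment, N m; "finger_gap": finger opening in m; "gripper_force": force on a finger pad.
Only numpy, scipy, OpenCV 4.12 (cv2) and the standard library are available. Lean on these libraries where they do the work, as an engineer would, in place of code of your own. Each camera call takes 0.05 s, during which the arm holds its last target. There are 200 camera calls.

## Working session

There is one attempt and no reset: what is moved stays moved. The work goes in short steps, Python scripts to look and compute and a tool call to move; the robot and the scene stay as the last step left them, time stands still between calls to the robot, and variables do not carry over. Pictures are saved under pics/ and viewed, at most 10 in all, crops included, and the job is handed in when it is done.

Besides the shell and the picture viewer there is one more tool, called after ">>>" in YAML: its name, and indented under it one key for each argument. arm_command: Moves the arm, as the interface text tells. Its arguments: {"type":"object","properties":{"targets":{"type":"array"},"squeeze":{"type":"number"}},"required":["targets"]}

```bash
mkdir -p pics; cat > h.py <<'E'
import numpy as np, cv2
from cell import env
from scipy.spatial.transform import Rotation as R
def ray(cam,u,v):
    p=env.camera_params(cam);E=np.array(p["extrinsics"])
    d=np.array([(u-p["cx"])/p["fx"],(v-p["cy"])/p["fy"],1.]);Rm=E[:3,:3]
    return -Rm.T@E[:3,3],Rm.T@d
def at(cam,u,v,z):
    o,d=ray(cam,u,v);return o+d*(z-o[2])/d[2]
def pix(cam,P):
    p=env.camera_params(cam);E=np.array(p["extrinsics"]);c=E[:3,:3]@np.array(P)+E[:3,3]
    return np.array([p["fx"]*c[0]/c[2]+p["cx"],p["fy"]*c[1]/c[2]+p["cy"]])
def snap(cam,name,crop=None,s=1):
    im=env.read_camera(cam)[:,:,::-1]
    if crop: x0,y0,x1,y1=crop; im=im[y0:y1,x0:x1]
    im=cv2.resize(im,None,fx=s,fy=s,interpolation=cv2.INTER_CUBIC); cv2.imwrite("pics/"+name,im)
E
python3 - <<'E'
from h import *
snap("top","top0.png",s=1.25);snap("scene","sc0.png",s=1.25)
s=env.sense();print(s)
for c in("top","scene"):print(c,ray(c,320,240),env.camera_params(c)["fx"])
E
```

```text
{'t': 0.1, 'q': array([ 7.50024355e+01,  1.80006133e+01, -2.74742761e+00,  6.93392949e+01,
        8.19272832e-04,  9.00006066e+01]), 'joint_vel': array([ 0.02281059, -0.14998508,  0.18317311,  0.04608688, -0.02872093,
       -0.06653771]), 'joint_efforts': array([-2.12650534e-04, -5.40768278e+01,  3.40541053e+01,  1.11286319e-02,
        3.54982774e-05,  1.45854835e-05]), 'tcp_pos': array([0.15516087, 0.57918101, 0.30312393]), 'tcp_rot': array([-1.79912664e+02, -8.18347284e-04,  1.65001828e+02]), 'force': array([0.51261679, 0.41455507, 0.23928999]), 'wrist_torque': array([ 0.01018385, -0.02893904, -0.00440637]), 'gripper_force': 0.0, 'finger_gap': 0.08519369252851176}
top (array([0.31828418, 0.03255825, 1.19059675]), array([ 1.29677541e-01,  5.86750155e-04, -9.91593006e-01])) 464.7914622521761
scene (array([ 1.03332576, -0.31059936,  0.99749748]), array([-0.49338533,  0.30581923, -0.8145582 ])) 572.356048148276
```

View pics/top0.png

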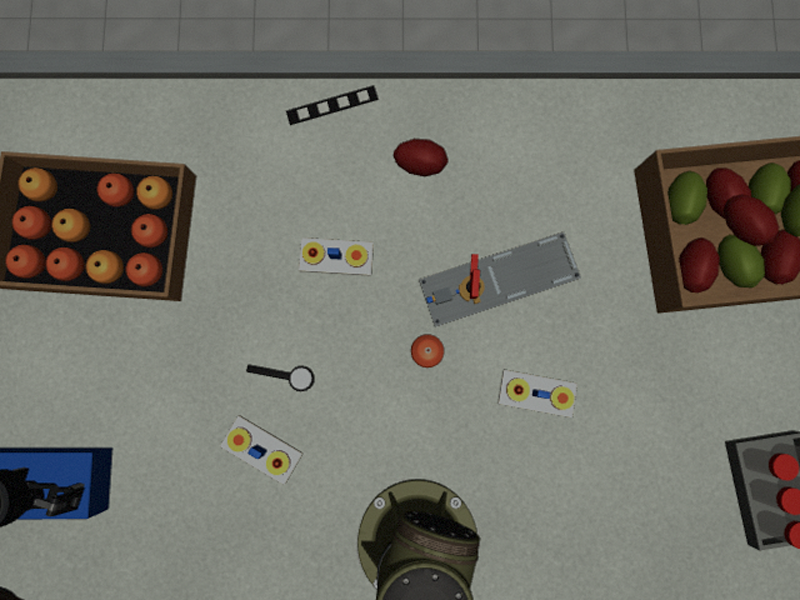

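View pics/sc0.png

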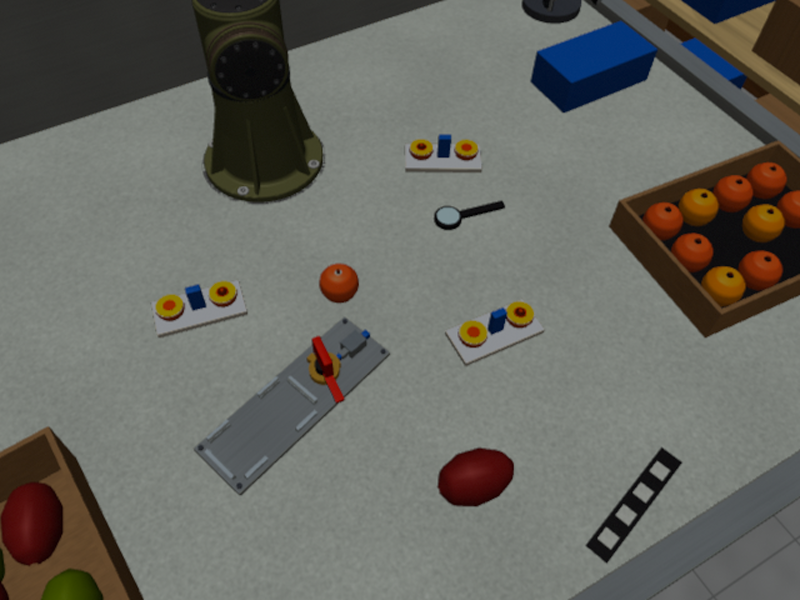

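The pictures (1.25x) show three carriers in the top view, at (337,257), (538,393) and (260,450), with the base at about (418,540). The one at (337,257) is farthest from the base, at the mango side, so I take that one. The holder runs from (428,305) to (570,255). The knob is at (471,285), with the follower to its left. One enlarged crop will confirm the carrier and the holder.

```bash
python3 - <<'E'
from h import *
snap("top","c1.png",(230,170,480,280),3.2)
for n,(u,v) in dict(A=(337,257),B=(538,393),C=(260,450)).items():
    p=at("top",u/1.25,v/1.25,.012);print(n,p,np.hypot(*p[:2]))
E
```

```text
A [0.5620063  0.16341805 0.012     ] 0.5852832993343341
B [ 0.28450135 -0.24325992  0.012     ] 0.37432126321165243
C [0.17387024 0.3095161  0.012     ] 0.35500855775229173
```

View pics/c1.png

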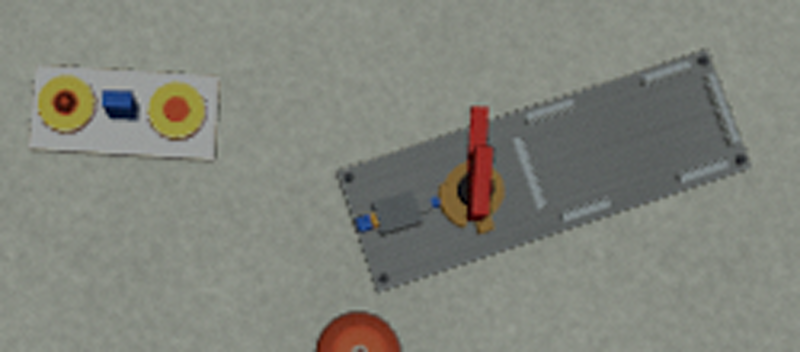

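The crop confirms carrier A: corners at (36,66), (219,75), (215,159) and (31,150), tab at about (120,103). It also shows the holder corners, the four nest walls, and the knob with its arm pointing up in the image, clear of the nest. The orange band shows at (375,218).

```bash
python3 - <<'E'
from h import *
f=lambda u,v,z:at("top",230+u/3.2-.35,170+v/3.2-.35,z)
def rect(c,z):
    P=np.array([f(u,v,z) for u,v in c]);m=P.mean(0)
    d=(P[1]-P[0]+P[2]-P[3]);e=(P[3]-P[0]+P[2]-P[1])
    print("centre",m.round(4),"L",np.linalg.norm(P[1]-P[0]).round(4),np.linalg.norm(P[2]-P[3]).round(4),"W",np.linalg.norm(P[3]-P[0]).round(4),np.linalg.norm(P[2]-P[1]).round(4),"angL",np.degrees(np.arctan2(d[1],d[0])).round(2),"angW",np.degrees(np.arctan2(e[1],e[0])).round(2));return m
rect([(36,66),(219,75),(215,159),(31,150)],.012)
print("tab top",f(118,97,.062))
h=rect([(337,172),(706,49),(748,162),(379,292)],.010)
L=f(529,173,.015);Rr=f(723,109,.015);T=(f(550,109,.015)+f(667,72,.015))/2;B=(f(586,211,.015)+f(705,171,.015))/2
print("nest",(L+Rr)/2,np.linalg.norm(L-Rr),(T+B)/2,np.linalg.norm(T-B))
print("bar ends", f(482,150,.076),f(479,214,.076),"arm end",f(479,108,.03))
# scene check
E
```

```text
centre [0.5642 0.1655 0.012 ] L 0.1485 0.1482 W 0.0692 0.0691 angL -92.84 angW 177.86
tab top [0.56589191 0.16569201 0.062     ]
centre [ 0.519  -0.1717  0.01  ] L 0.3178 0.3164 W 0.1022 0.0982 angL -70.99 angW -161.58
nest [ 0.5403309 -0.2378943  0.015    ] 0.16622860004332302 [ 0.54067165 -0.23847878  0.015     ] 0.0865396760918507
bar ends [ 0.52173524 -0.11364549  0.076     ] [ 0.47253689 -0.1105065   0.076     ] arm end [ 0.56408389 -0.11788839  0.03      ]
```

```bash
cat >> h.py <<'E'
def go(x,y,z,yaw):
    "shift in tool axes (mm, rad) from measured pose to a tool-down pose with grasp point at x,y,z(m)"
    s=env.sense();Rt=R.from_euler("xyz",s["tcp_rot"],degrees=True)
    d=Rt.inv().apply(np.array([x,y,z+.054])-s["tcp_pos"])*1000
    w=(Rt.inv()*R.from_euler("xyz",[180,0,yaw],degrees=True)).as_rotvec()
    print("t",round(s["t"],2),"shift",d.round(1),"turn",w.round(3),"q",s["q"].round(1),"rot",s["tcp_rot"].round(1),"gap",s["finger_gap"],"F",s["force"].round(1),"T",s["wrist_torque"].round(3))
E
python3 -c "
from h import *
go(.565,.1656,.14,87.5)"
```

```text
t 0.15 shift [-502.9 -293.3  109.6] turn [-1.000e-03  1.000e-03  1.353e+00] q [75.  18.  -2.7 69.3  0.  90. ] rot [-179.9   -0.   165. ] gap 0.08539500690071608 F [-0.1  0.1 -0.1] T [ 0.031  0.002 -0.043]
```

>>> arm_command:
  targets:
    - {"jaw": 0,"x": -40,"y": -23,"z": 5,"rz": 0.12}
    - {"jaw": 0,"x": -80,"y": -46,"z": 10,"rz": 0.26}
    - {"jaw": 0,"x": -120,"y": -70,"z": 15,"rz": 0.4}
    - {"jaw": 0,"x": -160,"y": -93,"z": 20,"rz": 0.52}
    - {"jaw": 0,"x": -200,"y": -117,"z": 25,"rz": 0.65}
  squeeze: 30

```text
invalid input at $.targets[0]: expected keys jaw, x, y, z, rx, ry, rz
```

```bash
python3 -c "
from h import *
go(.565,.1656,.16,87.5)"
```

```text
t 0.15 shift [-502.9 -293.4   89.6] turn [-1.000e-03  1.000e-03  1.353e+00] q [75.  18.  -2.7 69.3  0.  90. ] rot [-179.9   -0.   165. ] gap 0.08539500690071608 F [-0.1  0.1 -0.1] T [ 0.031  0.002 -0.043]
```

>>> arm_command:
  targets:
    - {"jaw": 0,"x": -40,"y": -23,"z": 5,"rx": 0,"ry": 0,"rz": 0.12}
    - {"jaw": 0,"x": -80,"y": -46,"z": 10,"rx": 0,"ry": 0,"rz": 0.26}
    - {"jaw": 0,"x": -120,"y": -70,"z": 15,"rx": 0,"ry": 0,"rz": 0.4}
    - {"jaw": 0,"x": -160,"y": -93,"z": 20,"rx": 0,"ry": 0,"rz": 0.52}
    - {"jaw": 0,"x": -200,"y": -117,"z": 25,"rx": 0,"ry": 0,"rz": 0.65}
  squeeze: 30

```text
t: 0.65
tcp_pos: [0.3191, 0.4133, 0.2786]
tcp_rot: [-180.0, 0.0, 127.5]
force: [0.7, 1.2, 0.2]
finger_gap: 0.0856
gripper_force: 0.0
```

```bash
python3 -c "
from h import *
go(.565,.1656,.16,87.5)"
```

```text
t 0.65 shift [-346.2   44.4   64.6] turn [-0.     0.     0.698] q [ 52.3  10.3 -15.9  63.8  -0.  104.8] rot [-180.     0.   127.5] gap 0.08557132671100387 F [0.7 1.2 0.2] T [-0.011 -0.032 -0.042]
```

>>> arm_command:
  targets:
    - {"jaw": 0,"x": -45,"y": 6,"z": 8,"rx": 0,"ry": 0,"rz": 0.14}
    - {"jaw": 0,"x": -90,"y": 12,"z": 17,"rx": 0,"ry": 0,"rz": 0.28}
    - {"jaw": 0,"x": -135,"y": 18,"z": 25,"rx": 0,"ry": 0,"rz": 0.42}
    - {"jaw": 0,"x": -180,"y": 24,"z": 34,"rx": 0,"ry": 0,"rz": 0.56}
    - {"jaw": 0,"x": -225,"y": 29,"z": 42,"rx": 0,"ry": 0,"rz": 0.698}

```text
t: 1.15
tcp_pos: [0.4799, 0.253, 0.2364]
tcp_rot: [-180.0, 0.0, 87.4]
force: [0.5, 0.4, -0.1]
finger_gap: 0.0854
gripper_force: 0.0
```

```bash
python3 -c "
from h import *
go(.565,.1656,.10,87.5)"
```

```text
t 1.15 shift [-83.5  89.   82.4] turn [-0.     0.    -0.001] q [ 27.8  14.  -17.1  59.    0.  120.4] rot [-180.     0.    87.4] gap 0.0854356084159675 F [ 0.5  0.4 -0.1] T [ 0.05  -0.005  0.007]
```

>>> arm_command:
  targets:
    - {"jaw": 0,"x": -28,"y": 30,"z": 20,"rx": 0,"ry": 0,"rz": 0}
    - {"jaw": 0,"x": -56,"y": 60,"z": 40,"rx": 0,"ry": 0,"rz": 0}
    - {"jaw": 0,"x": -83.5,"y": 89,"z": 60,"rx": 0,"ry": 0,"rz": 0}
    - {"jaw": 0,"x": -83.5,"y": 89,"z": 80,"rx": 0,"ry": 0,"rz": 0}
    - {"jaw": 0,"x": -83.5,"y": 89,"z": 80,"rx": 0,"ry": 0,"rz": 0}

```text
t: 1.65
tcp_pos: [0.5631, 0.166, 0.1537]
tcp_rot: [-179.7, 0.1, 87.6]
force: [-1.1, 0.4, 0.7]
finger_gap: 0.0855
gripper_force: 0.0
```

```bash
python3 - <<'E'
from h import *
go(.565,.1656,.045,87.5)
snap("scene","s2.png",(320,190,480,310),5)
E
```

```text
t 1.65 shift [-0.3  2.2 54.7] turn [-0.006  0.002  0.002] q [ 16.4  22.6 -16.7  51.1   0.  108.8] rot [-1.797e+02  1.000e-01  8.760e+01] gap 0.08554122062261851 F [-1.1  0.4  0.7] T [ 0.    -0.01   0.026]
```

View pics/s2.png

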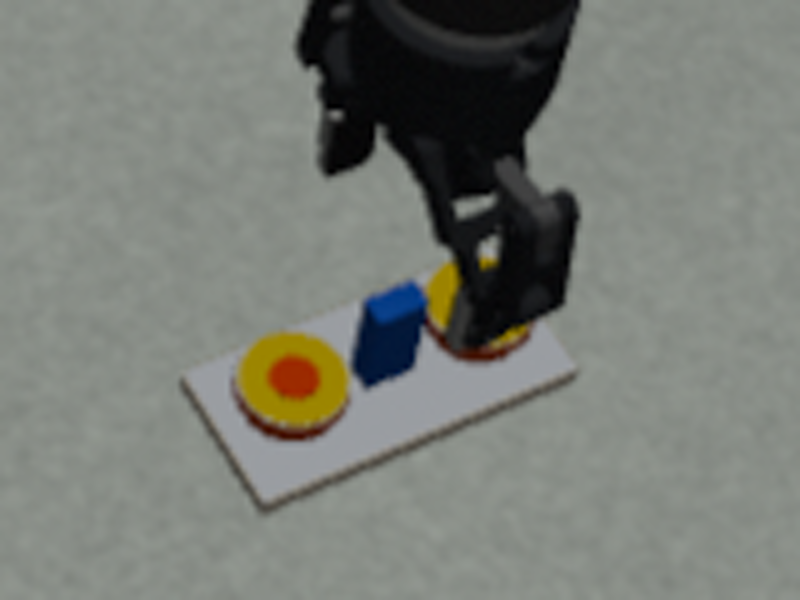

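The tab (390,330) stands clear between the raised fingers. The plate corners at (182,380), (265,508) and (577,372) give a check of the carrier pose from the second camera.

```bash
python3 - <<'E'
from h import *
f=lambda u,v:at("scene",320+u/5-.4,190+v/5-.4,.012)
a,b,c=f(182,380),f(265,508),f(577,372)
print((a+c)/2,c-b,np.linalg.norm(c-b),np.linalg.norm(a-b),np.degrees(np.arctan2(*(c-b)[1::-1])))
E
```

```text
[0.56592193 0.16361888 0.012     ] [0.0083149  0.14732565 0.        ] 0.14756010523537522 0.0675008647065245 86.76971492443987
```

>>> arm_command:
  targets:
    - {"jaw": 0,"x": -1,"y": 2,"z": 20,"rx": 0,"ry": 0,"rz": 0}
    - {"jaw": 60,"x": -1,"y": 2,"z": 40,"rx": 0,"ry": 0,"rz": 0}
    - {"jaw": 100,"x": -1,"y": 2,"z": 54,"rx": 0,"ry": 0,"rz": 0}
    - {"jaw": 170,"x": -1,"y": 2,"z": 54,"rx": 0,"ry": 0,"rz": 0}
    - {"jaw": 190,"x": -1,"y": 2,"z": 54,"rx": 0,"ry": 0,"rz": 0}
  squeeze: 30

```text
t: 2.2
tcp_pos: [0.5665, 0.1672, 0.1036]
tcp_rot: [180.0, -0.0, 87.8]
force: [0.1, -0.4, -0.2]
finger_gap: 0.0284
gripper_force: 0.0
```

>>> arm_command:
  targets:
    - {"jaw": 230,"x": 0,"y": 0,"z": 0,"rx": 0,"ry": 0,"rz": 0}
    - {"jaw": 255,"x": 0,"y": 0,"z": 0,"rx": 0,"ry": 0,"rz": 0}
    - {"jaw": 255,"x": 0,"y": 0,"z": 0,"rx": 0,"ry": 0,"rz": 0}
    - {"jaw": 255,"x": 0,"y": 0,"z": 0,"rx": 0,"ry": 0,"rz": 0}
    - {"jaw": 255,"x": 0,"y": 0,"z": 0,"rx": 0,"ry": 0,"rz": 0}

```text
t: 2.7
tcp_pos: [0.5671, 0.1671, 0.1042]
tcp_rot: [179.9, -0.1, 87.8]
force: [-2.6, 0.8, 6.9]
finger_gap: 0.0137
gripper_force: 31.4
```

>>> arm_command:
  targets:
    - {"jaw": 255,"x": 0,"y": 0,"z": -10,"rx": 0,"ry": 0,"rz": 0}
    - {"jaw": 255,"x": 0,"y": 0,"z": -25,"rx": 0,"ry": 0,"rz": 0}
    - {"jaw": 255,"x": 0,"y": 0,"z": -45,"rx": 0,"ry": 0,"rz": 0}
    - {"jaw": 255,"x": 0,"y": 0,"z": -60,"rx": 0,"ry": 0,"rz": 0}
    - {"jaw": 255,"x": 0,"y": 0,"z": -60,"rx": 0,"ry": 0,"rz": 0}

```text
t: 3.2
tcp_pos: [0.568, 0.1669, 0.1654]
tcp_rot: [179.8, -0.1, 87.8]
force: [-0.3, 0.9, -2.0]
finger_gap: 0.0138
gripper_force: 30.1
```

```bash
python3 -c "
from h import *
go(.5404,-.2382,.11,108.8)"
```

```text
t 3.2 shift [-405.9  -11.7    1. ] turn [ 0.004 -0.    -0.367] q [ 16.4  22.  -15.8  52.   -0.  108.6] rot [ 1.798e+02 -1.000e-01  8.780e+01] gap 0.013791507654913365 F [-0.3  0.9 -2. ] T [-0.033 -0.024 -0.03 ]
```

>>> arm_command:
  targets:
    - {"jaw": 255,"x": -15,"y": 0,"z": -20,"rx": 0,"ry": 0,"rz": 0}
    - {"jaw": 255,"x": -50,"y": -2,"z": -40,"rx": 0,"ry": 0,"rz": -0.06}
    - {"jaw": 255,"x": -95,"y": -4,"z": -50,"rx": 0,"ry": 0,"rz": -0.12}
    - {"jaw": 255,"x": -140,"y": -6,"z": -50,"rx": 0,"ry": 0,"rz": -0.18}
    - {"jaw": 255,"x": -185,"y": -8,"z": -50,"rx": 0,"ry": 0,"rz": -0.24}

```text
t: 3.7
tcp_pos: [0.5508, -0.0194, 0.2126]
tcp_rot: [-180.0, 0.0, 101.7]
force: [0.5, 0.5, -3.7]
finger_gap: 0.0137
gripper_force: 30.1
```

```bash
python3 -c "
from h import *
go(.5404,-.2382,.16,108.8)"
```

```text
t 3.7 shift [-212.1  -54.5   -1.3] turn [-0.     0.    -0.124] q [ -2.   15.8 -17.9  56.3  -0.   76.3] rot [-180.     0.   101.7] gap 0.01372481303755658 F [ 0.5  0.5 -3.7] T [ 0.009 -0.04   0.03 ]
```

>>> arm_command:
  targets:
    - {"jaw": 255,"x": -45,"y": -11,"z": 0,"rx": 0,"ry": 0,"rz": -0.03}
    - {"jaw": 255,"x": -90,"y": -23,"z": 0,"rx": 0,"ry": 0,"rz": -0.06}
    - {"jaw": 255,"x": -135,"y": -35,"z": 0,"rx": 0,"ry": 0,"rz": -0.09}
    - {"jaw": 255,"x": -180,"y": -46,"z": 0,"rx": 0,"ry": 0,"rz": -0.124}
    - {"jaw": 255,"x": -212,"y": -54.5,"z": 0,"rx": 0,"ry": 0,"rz": -0.124}

```text
t: 4.2
tcp_pos: [0.5393, -0.2393, 0.212]
tcp_rot: [-179.9, 0.0, 108.6]
force: [0.3, 0.3, -3.2]
finger_gap: 0.0137
gripper_force: 30.1
```

>>> arm_command:
  targets:
    - {"jaw": 255,"x": 0,"y": 0,"z": 20,"rx": 0,"ry": 0,"rz": 0}
    - {"jaw": 255,"x": 0,"y": 0,"z": 40,"rx": 0,"ry": 0,"rz": 0}
    - {"jaw": 255,"x": 0,"y": 0,"z": 60,"rx": 0,"ry": 0,"rz": 0}
    - {"jaw": 255,"x": 0,"y": 0,"z": 70,"rx": 0,"ry": 0,"rz": 0}
    - {"jaw": 255,"x": 0,"y": 0,"z": 70,"rx": 0,"ry": 0,"rz": 0}

```text
t: 4.7
tcp_pos: [0.5387, -0.2359, 0.1407]
tcp_rot: [-179.8, -0.2, 108.6]
force: [-0.1, -0.5, -3.6]
finger_gap: 0.0136
gripper_force: 30.0
```

```bash
python3 -c "
from h import *
go(.5404,-.2382,.055,108.8)
snap('scene','s3.png',(140,220,340,370),4)"
```

```text
t 4.7 shift [-2.8  0.9 31.7] turn [-0.003 -0.003 -0.003] q [-23.6  23.3 -17.5  49.4  -0.   47.7] rot [-179.8   -0.2  108.6] gap 0.013563789868792975 F [-0.1 -0.5 -3.6] T [ 0.012  0.03  -0.026]
```

View pics/s3.png

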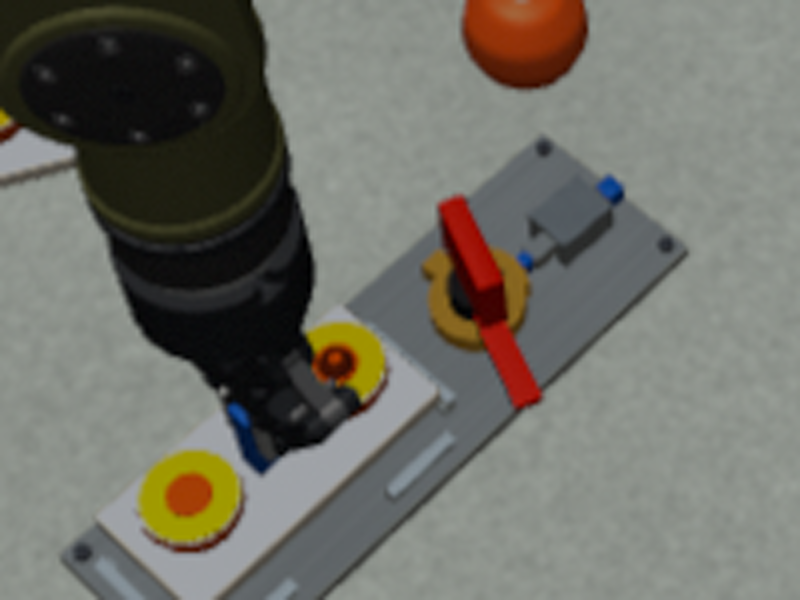

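The carrier is held level over the nest. Its top corners are at (345,306), (438,392) and (98,518). Holder corners are at (543,137), (688,252) and (62,556). I compare the two within this view.

```bash
python3 - <<'E'
from h import *
f=lambda u,v,z:at("scene",140+u/4-.4,220+v/4-.4,z)
a,b,c=[f(*p,.049) for p in((345,306),(438,392),(98,518))]
n=np.linalg.norm; ang=lambda d:np.degrees(np.arctan2(d[1],d[0]))
print("carrier",(b+c)/2,n(a-c),n(a-b),ang(a-c))
A,B,C=[f(*p,.010) for p in((543,137),(688,252),(62,556))]
print("holder",(B+C)/2,n(A-B),n(A-C),ang(A-C))
h=(B+C)/2;print("nest est",h-.07*(A-C)/n(A-C))
E
```

```text
carrier [ 0.53917223 -0.23779355  0.049     ] 0.1488095993311146 0.06538768612280138 107.79741628450904
holder [ 0.51884812 -0.17337368  0.01      ] 0.10239811875319224 0.3166580417090183 108.22533596605213
nest est [ 0.54074097 -0.23986205  0.01      ]
```

>>> arm_command:
  targets:
    - {"jaw": 255,"x": -1.5,"y": 1,"z": 5,"rx": 0,"ry": 0,"rz": -0.008}
    - {"jaw": 255,"x": -1.5,"y": 1,"z": 10,"rx": 0,"ry": 0,"rz": -0.008}
    - {"jaw": 255,"x": -1.5,"y": 1,"z": 15,"rx": 0,"ry": 0,"rz": -0.008}
    - {"jaw": 255,"x": -1.5,"y": 1,"z": 20,"rx": 0,"ry": 0,"rz": -0.008}
    - {"jaw": 255,"x": -1.5,"y": 1,"z": 23,"rx": 0,"ry": 0,"rz": -0.008}

```text
t: 5.25
tcp_pos: [0.5414, -0.2375, 0.1194]
tcp_rot: [-180.0, -0.0, 109.1]
force: [-0.3, 0.1, -3.4]
finger_gap: 0.0133
gripper_force: 30.1
```

>>> arm_command:
  targets:
    - {"jaw": 255,"x": 0,"y": 0,"z": 1,"rx": 0,"ry": 0,"rz": 0}
    - {"jaw": 255,"x": 0,"y": 0,"z": 2,"rx": 0,"ry": 0,"rz": 0}
    - {"jaw": 255,"x": 0,"y": 0,"z": 3,"rx": 0,"ry": 0,"rz": 0}

```text
t: 5.55
tcp_pos: [0.5416, -0.2376, 0.117]
tcp_rot: [180.0, -0.0, 109.1]
force: [-1.0, 0.9, -3.1]
finger_gap: 0.0135
gripper_force: 30.2
```

>>> arm_command:
  targets:
    - {"jaw": 255,"x": 0,"y": 0,"z": 1,"rx": 0,"ry": 0,"rz": 0}
    - {"jaw": 255,"x": 0,"y": 0,"z": 2,"rx": 0,"ry": 0,"rz": 0}
    - {"jaw": 255,"x": 0,"y": 0,"z": 2,"rx": 0,"ry": 0,"rz": 0}

```text
t: 5.85
tcp_pos: [0.5416, -0.2376, 0.1148]
tcp_rot: [-180.0, -0.0, 109.1]
force: [-0.7, -0.7, -3.7]
finger_gap: 0.0135
gripper_force: 30.1
```

>>> arm_command:
  targets:
    - {"jaw": 255,"x": 0,"y": 0,"z": 1,"rx": 0,"ry": 0,"rz": 0}
    - {"jaw": 255,"x": 0,"y": 0,"z": 1,"rx": 0,"ry": 0,"rz": 0}

```text
t: 6.05
tcp_pos: [0.5417, -0.2378, 0.1143]
tcp_rot: [180.0, 0.0, 109.1]
force: [-2.3, -1.3, 1.2]
finger_gap: 0.0137
gripper_force: 30.7
```

```bash
python3 -c "
from h import *
go(.5404,-.2390,.055,108.8)
snap('scene','s4.png',(140,220,340,370),4)"
```

```text
t 6.05 shift [-0.6 -1.6  5.3] turn [0.    0.001 0.005] q [-23.7  25.1 -18.8  46.2  -0.   47.2] rot [180.    0.  109.1] gap 0.013660938399692756 F [-2.3 -1.3  1.2] T [ 0.117  0.484 -0.043]
```

View pics/s4.png

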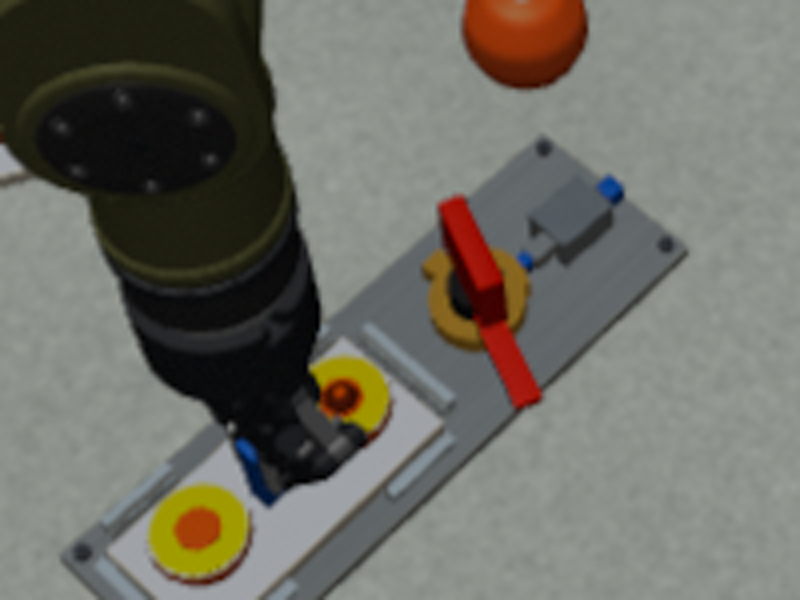

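The carrier (corners at (345,340), (442,424), (107,550)) lies inside all the walls. The height (0.114 = 0.104 + 0.010) and the upward force change both say it is down, so I release.

>>> arm_command:
  targets:
    - {"jaw": 220,"x": 0,"y": 0,"z": 0,"rx": 0,"ry": 0,"rz": 0}
    - {"jaw": 180,"x": 0,"y": 0,"z": 0,"rx": 0,"ry": 0,"rz": 0}
    - {"jaw": 130,"x": 0,"y": 0,"z": 0,"rx": 0,"ry": 0,"rz": 0}
    - {"jaw": 100,"x": 0,"y": 0,"z": 0,"rx": 0,"ry": 0,"rz": 0}
    - {"jaw": 100,"x": 0,"y": 0,"z": 0,"rx": 0,"ry": 0,"rz": 0}

```text
t: 6.6
tcp_pos: [0.5419, -0.2376, 0.1139]
tcp_rot: [180.0, 0.0, 109.1]
force: [-0.6, 0.5, 0.7]
finger_gap: 0.052
gripper_force: 0.0
```

>>> arm_command:
  targets:
    - {"jaw": 100,"x": 0,"y": 0,"z": -15,"rx": 0,"ry": 0,"rz": 0}
    - {"jaw": 100,"x": 0,"y": 0,"z": -40,"rx": 0,"ry": 0,"rz": 0}
    - {"jaw": 100,"x": 0,"y": 0,"z": -75,"rx": 0,"ry": 0,"rz": 0}
    - {"jaw": 100,"x": 0,"y": 0,"z": -100,"rx": 0,"ry": 0,"rz": 0}
    - {"jaw": 100,"x": 0,"y": 0,"z": -100,"rx": 0,"ry": 0,"rz": 0}

```text
t: 7.1
tcp_pos: [0.5439, -0.2385, 0.2181]
tcp_rot: [179.7, 0.3, 109.1]
force: [1.3, -0.4, 0.7]
finger_gap: 0.0517
gripper_force: 0.0
```

```bash
python3 -c "
from h import *
go(.4984,-.1151,.13,177)
snap('scene','s5.png',(140,220,340,370),4)
snap('top','t5.png',(320,170,480,290),5)"
```

```text
t 7.1 shift [131.7  -2.8  33.4] turn [ 0.002  0.007 -1.185] q [-23.7  19.7 -11.8  58.1   0.   47.2] rot [179.7   0.3 109.1] gap 0.051665179852833254 F [ 1.3 -0.4  0.7] T [-0.005 -0.013  0.012]
```

View pics/s5.png

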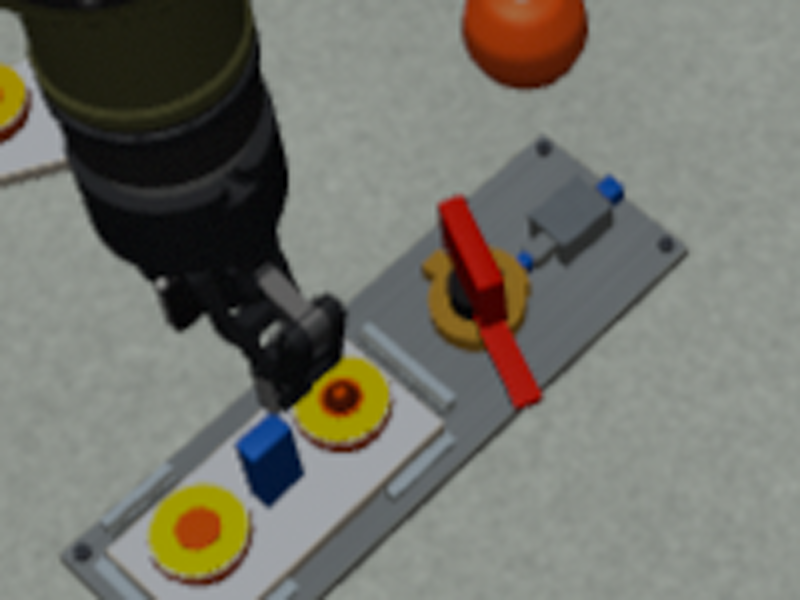

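View pics/t5.png

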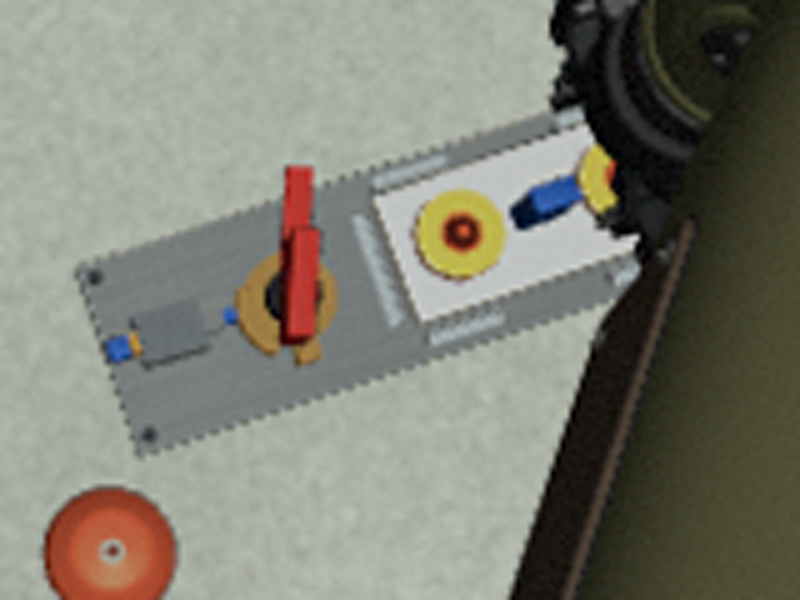

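The carrier lies flat in the nest and is released, with wall gaps all round in the scene view. Top crop (5x): knob bar top ends at (307,228) and (300,341), arm end at (300,168). The cam notch is near (286,352), the nose at (231,316) and the orange band at (134,345).

```bash
python3 - <<'E'
from h import *
f=lambda u,v,z:at("top",320+u/5-.4,170+v/5-.4,z)
ang=lambda d:np.degrees(np.arctan2(d[1],d[0]))
a,b=f(307,228,.076),f(300,341,.076);print("bar",(a+b)/2,np.linalg.norm(a-b),ang(a-b))
e=f(300,168,.03);ax=(a+b)/2;print("arm",e,np.linalg.norm((e-ax)[:2]),ang(e-ax))
n=f(286,352,.02);s=f(231,316,.017);print("notch",n-ax,ang(n-ax),"nose",s-ax,ang(s-ax))
for P in [(.4984,-.1151,0)]:
    pass
band=f(134,345,.017);print("band px",320+134/5,170+345/5,band)
im=env.read_camera("top");print(im[236:242,338:356].tolist()[3])
go(*ax[:2],.13,180+ang(a-b))
E
```

```text
bar [ 0.49721809 -0.11327996  0.076     ] 0.055767989915624205 -4.507927914467405
arm [ 0.56460356 -0.11856645  0.03      ] 0.06759252490407963 -4.485745872662523
notch [-0.02584627  0.00219191 -0.056     ] 175.15258469009592 nose [-0.00691697  0.0296124  -0.059     ] 103.1476143725069
band px 346.8 239.0 [ 0.47536146 -0.03401528  0.017     ]
[[172, 179, 167], [159, 162, 152], [78, 79, 72], [48, 69, 105], [46, 92, 172], [49, 93, 168], [42, 90, 168], [67, 95, 155], [140, 115, 64], [187, 146, 69], [131, 121, 95], [101, 109, 116], [105, 112, 113], [103, 110, 112], [100, 108, 108], [104, 110, 110], [104, 112, 113], [105, 110, 113]]
t 7.25 shift [131.7  -1.1  29.3] turn [-0.000e+00 -1.000e-03 -1.159e+00] q [-23.7  19.9 -12.1  58.    0.   47.2] rot [-180.    -0.   109.1] gap 0.05196929578047089 F [-0.5  0.4 -0.3] T [0.031 0.031 0.025]
```

>>> arm_command:
  targets:
    - {"jaw": 100,"x": 26,"y": 0,"z": 0,"rx": 0,"ry": 0,"rz": -0.145}
    - {"jaw": 100,"x": 52,"y": 0,"z": 0,"rx": 0,"ry": 0,"rz": -0.29}
    - {"jaw": 100,"x": 78,"y": 0,"z": 0,"rx": 0,"ry": 0,"rz": -0.435}
    - {"jaw": 100,"x": 105,"y": -1,"z": 0,"rx": 0,"ry": 0,"rz": -0.58}
    - {"jaw": 100,"x": 131,"y": -1,"z": 0,"rx": 0,"ry": 0,"rz": -0.725}

```text
t: 7.75
tcp_pos: [0.4963, -0.113, 0.2121]
tcp_rot: [-180.0, -0.2, 151.0]
force: [0.3, 0.6, -0.1]
finger_gap: 0.0518
gripper_force: 0.0
```

>>> arm_command:
  targets:
    - {"jaw": 100,"x": 0,"y": 0,"z": 0,"rx": 0,"ry": 0,"rz": -0.145}
    - {"jaw": 100,"x": 0,"y": 0,"z": 0,"rx": 0,"ry": 0,"rz": -0.29}
    - {"jaw": 100,"x": 0,"y": 0,"z": 0,"rx": 0,"ry": 0,"rz": -0.434}
    - {"jaw": 100,"x": 0,"y": 0,"z": 0,"rx": 0,"ry": 0,"rz": -0.434}

```text
t: 8.15
tcp_pos: [0.497, -0.1138, 0.2124]
tcp_rot: [180.0, -0.2, 175.5]
force: [0.2, -0.5, -0.1]
finger_gap: 0.0517
gripper_force: 0.0
```

```bash
cat >> h.py <<'E'
def band():
    "counts of orange / blue pixels at the follower's outer end, both cameras"
    P=(.4754,-.0340,.017);o=[]
    for c in("top","scene"):
        u,v=pix(c,P).round().astype(int);p=env.read_camera(c)[v-8:v+9,u-10:u+11].astype(int)
        r,g,b=p[...,0],p[...,1],p[...,2]
        o.append((c,int(((r-b>40)&(g>60)).sum()),int((b-r>50).sum()),int((r-b)[(g>60)].max())))
    print(o)
E
python3 -c "
from h import *
go(.4977,-.114,.064,175.5);band()"
```

```text
t 8.15 shift [-1.  -0.2 94.4] turn [ 0.    -0.003  0.   ] q [-12.9  11.8 -23.2  55.2   0.   -8.4] rot [180.   -0.2 175.5] gap 0.05167902368974092 F [ 0.2 -0.5 -0.1] T [ 0.034 -0.02   0.01 ]
[('top', 8, 19, 118), ('scene', 0, 25, 2)]
```

>>> arm_command:
  targets:
    - {"jaw": 100,"x": -1,"y": 0,"z": 25,"rx": 0,"ry": 0,"rz": 0}
    - {"jaw": 100,"x": -1,"y": 0,"z": 50,"rx": 0,"ry": 0,"rz": 0}
    - {"jaw": 100,"x": -1,"y": 0,"z": 75,"rx": 0,"ry": 0,"rz": 0}
    - {"jaw": 100,"x": -1,"y": 0,"z": 95,"rx": 0,"ry": 0,"rz": 0}
    - {"jaw": 150,"x": -1,"y": 0,"z": 95,"rx": 0,"ry": 0,"rz": 0}
  squeeze: 30

```text
t: 8.75
tcp_pos: [0.4964, -0.1137, 0.116]
tcp_rot: [179.9, -0.3, 175.3]
force: [-0.4, 0.5, -0.4]
finger_gap: 0.0386
gripper_force: 0.0
```

>>> arm_command:
  targets:
    - {"jaw": 190,"x": 0,"y": 0,"z": 0,"rx": 0,"ry": 0,"rz": 0}
    - {"jaw": 220,"x": 0,"y": 0,"z": 0,"rx": 0,"ry": 0,"rz": 0}
    - {"jaw": 240,"x": 0,"y": 0,"z": 0,"rx": 0,"ry": 0,"rz": 0}
    - {"jaw": 255,"x": 0,"y": 0,"z": 0,"rx": 0,"ry": 0,"rz": 0}
    - {"jaw": 255,"x": 0,"y": 0,"z": 0,"rx": 0,"ry": 0,"rz": 0}

```text
t: 9.25
tcp_pos: [0.4993, -0.1141, 0.1197]
tcp_rot: [180.0, 0.1, 175.5]
force: [0.1, 2.5, 3.7]
finger_gap: 0.0138
gripper_force: 32.7
```

```bash
python3 -c "
from h import *
go(.4977,-.114,.060,175.5);band()"
```

```text
t 9.25 shift [ 1.7 -0.   5.7] turn [ 0.     0.001 -0.   ] q [-12.9  17.3 -29.6  43.    0.   -8.4] rot [1.800e+02 1.000e-01 1.755e+02] gap 0.013790767282205732 F [0.1 2.5 3.7] T [ 0.382  0.249 -0.044]
[('top', 8, 19, 115), ('scene', 0, 25, 2)]
```

>>> arm_command:
  targets:
    - {"jaw": 255,"x": 0,"y": 0,"z": 0,"rx": 0,"ry": 0,"rz": 0.08}
    - {"jaw": 255,"x": 0,"y": 0,"z": 0,"rx": 0,"ry": 0,"rz": 0.16}
    - {"jaw": 255,"x": 0,"y": 0,"z": 0,"rx": 0,"ry": 0,"rz": 0.24}
    - {"jaw": 255,"x": 0,"y": 0,"z": 0,"rx": 0,"ry": 0,"rz": 0.32}
    - {"jaw": 255,"x": 0,"y": 0,"z": 0,"rx": 0,"ry": 0,"rz": 0.4}

```text
t: 9.85
tcp_pos: [0.4992, -0.1144, 0.1197]
tcp_rot: [-180.0, 0.1, 152.4]
force: [-1.9, 1.5, 6.6]
finger_gap: 0.0132
gripper_force: 33.2
```

```bash
python3 -c "
from h import *
go(.4977,-.114,.060,175.5);band()"
```

```text
t 9.85 shift [ 1.6 -0.3  5.7] turn [-0.     0.001 -0.403] q [-12.9  17.3 -29.6  43.   -0.   14.7] rot [-1.800e+02  1.000e-01  1.524e+02] gap 0.01317394679859109 F [-1.9  1.5  6.6] T [0.172 0.547 0.282]
[('top', 10, 20, 131), ('scene', 0, 24, 32)]
```

>>> arm_command:
  targets:
    - {"jaw": 255,"x": 0,"y": 0,"z": 0,"rx": 0,"ry": 0,"rz": 0.04}
    - {"jaw": 255,"x": 0,"y": 0,"z": 0,"rx": 0,"ry": 0,"rz": 0.08}
    - {"jaw": 255,"x": 0,"y": 0,"z": 0,"rx": 0,"ry": 0,"rz": 0.12}
    - {"jaw": 255,"x": 0,"y": 0,"z": 0,"rx": 0,"ry": 0,"rz": 0.16}
    - {"jaw": 255,"x": 0,"y": 0,"z": 0,"rx": 0,"ry": 0,"rz": 0.2}

```text
t: 10.45
tcp_pos: [0.4991, -0.1146, 0.1197]
tcp_rot: [-180.0, 0.1, 141.0]
force: [-1.9, 0.3, 7.0]
finger_gap: 0.0138
gripper_force: 33.2
```

```bash
python3 -c "
from h import *
go(.4977,-.114,.060,175.5);band()"
```

```text
t 10.45 shift [ 1.5 -0.4  5.7] turn [-0.001  0.001 -0.602] q [-12.9  17.3 -29.6  43.   -0.1  26.1] rot [-1.80e+02  1.00e-01  1.41e+02] gap 0.013808110807560553 F [-1.9  0.3  7. ] T [0.092 0.571 0.285]
[('top', 11, 20, 132), ('scene', 1, 25, 41)]
```

Steady torque and the band still showing. I continue in small steps.

>>> arm_command:
  targets:
    - {"jaw": 255,"x": 0,"y": 0,"z": 0,"rx": 0,"ry": 0,"rz": 0.03}
    - {"jaw": 255,"x": 0,"y": 0,"z": 0,"rx": 0,"ry": 0,"rz": 0.06}
    - {"jaw": 255,"x": 0,"y": 0,"z": 0,"rx": 0,"ry": 0,"rz": 0.09}
    - {"jaw": 255,"x": 0,"y": 0,"z": 0,"rx": 0,"ry": 0,"rz": 0.12}
    - {"jaw": 255,"x": 0,"y": 0,"z": 0,"rx": 0,"ry": 0,"rz": 0.15}

```text
t: 11.05
tcp_pos: [0.499, -0.1147, 0.1197]
tcp_rot: [-180.0, 0.1, 132.5]
force: [-2.1, -0.5, 7.6]
finger_gap: 0.0133
gripper_force: 33.3
```

```bash
python3 -c "
from h import *
go(.4977,-.114,.060,175.5);band()"
```

```text
t 11.05 shift [ 1.4 -0.5  5.7] turn [-0.001  0.001 -0.751] q [-12.9  17.3 -29.6  43.   -0.1  34.6] rot [-1.800e+02  1.000e-01  1.325e+02] gap 0.013291445015598603 F [-2.1 -0.5  7.6] T [0.011 0.671 0.341]
[('top', 12, 17, 130), ('scene', 1, 25, 51)]
```

>>> arm_command:
  targets:
    - {"jaw": 255,"x": 0,"y": 0,"z": 0,"rx": 0,"ry": 0,"rz": 0.03}
    - {"jaw": 255,"x": 0,"y": 0,"z": 0,"rx": 0,"ry": 0,"rz": 0.06}
    - {"jaw": 255,"x": 0,"y": 0,"z": 0,"rx": 0,"ry": 0,"rz": 0.09}

```text
t: 11.45
tcp_pos: [0.499, -0.1147, 0.1197]
tcp_rot: [-180.0, 0.1, 127.3]
force: [-2.2, -1.1, 7.4]
finger_gap: 0.0135
gripper_force: 33.2
```

```bash
python3 -c "
from h import *
go(.4977,-.114,.060,175.5);band()"
```

```text
t 11.45 shift [ 1.4 -0.6  5.7] turn [-0.001  0.001 -0.841] q [-12.9  17.3 -29.6  43.   -0.1  39.8] rot [-1.800e+02  1.000e-01  1.273e+02] gap 0.013519389803130508 F [-2.2 -1.1  7.4] T [0.017 0.649 0.2  ]
[('top', 12, 17, 129), ('scene', 6, 24, 72)]
```

>>> arm_command:
  targets:
    - {"jaw": 255,"x": 0,"y": 0,"z": 0,"rx": 0,"ry": 0,"rz": 0.02}
    - {"jaw": 255,"x": 0,"y": 0,"z": 0,"rx": 0,"ry": 0,"rz": 0.04}
    - {"jaw": 255,"x": 0,"y": 0,"z": 0,"rx": 0,"ry": 0,"rz": 0.06}

```text
t: 11.85
tcp_pos: [0.4989, -0.1148, 0.1197]
tcp_rot: [-180.0, 0.1, 123.9]
force: [-2.9, 0.4, 7.4]
finger_gap: 0.0131
gripper_force: 33.3
```

```bash
python3 -c "
from h import *
go(.4977,-.114,.060,175.5);band()"
```

```text
t 11.85 shift [ 1.3 -0.6  5.7] turn [-0.001  0.001 -0.901] q [-12.9  17.3 -29.6  43.   -0.1  43.2] rot [-1.800e+02  1.000e-01  1.239e+02] gap 0.013074290432243004 F [-2.9  0.4  7.4] T [-0.08   0.737  0.176]
[('top', 12, 17, 129), ('scene', 3, 24, 64)]
```

>>> arm_command:
  targets:
    - {"jaw": 255,"x": 0,"y": 0,"z": 0,"rx": 0,"ry": 0,"rz": 0.02}
    - {"jaw": 255,"x": 0,"y": 0,"z": 0,"rx": 0,"ry": 0,"rz": 0.04}

```text
t: 12.15
tcp_pos: [0.4989, -0.1148, 0.1196]
tcp_rot: [-180.0, 0.1, 121.6]
force: [-3.0, -0.5, 7.9]
finger_gap: 0.0137
gripper_force: 33.3
```

```bash
python3 -c "
from h import *
go(.4977,-.114,.060,175.5);band()"
```

```text
t 12.15 shift [ 1.3 -0.6  5.6] turn [-0.001  0.001 -0.941] q [-12.9  17.3 -29.6  43.   -0.1  45.5] rot [-1.800e+02  1.000e-01  1.216e+02] gap 0.013701095729592822 F [-3.  -0.5  7.9] T [-0.043  0.772  0.186]
[('top', 12, 17, 129), ('scene', 3, 24, 64)]
```

>>> arm_command:
  targets:
    - {"jaw": 255,"x": 0,"y": 0,"z": 0,"rx": 0,"ry": 0,"rz": 0.02}
    - {"jaw": 255,"x": 0,"y": 0,"z": 0,"rx": 0,"ry": 0,"rz": 0.04}
    - {"jaw": 255,"x": 0,"y": 0,"z": 0,"rx": 0,"ry": 0,"rz": 0.06}

```text
t: 12.55
tcp_pos: [0.4988, -0.1148, 0.1197]
tcp_rot: [-180.0, 0.1, 118.1]
force: [-3.6, -0.5, 7.4]
finger_gap: 0.0137
gripper_force: 33.3
```

```bash
python3 -c "
from h import *
go(.4977,-.114,.060,175.5);band()"
```

```text
t 12.55 shift [ 1.2 -0.6  5.7] turn [-1.000e-03  1.000e-03 -1.001e+00] q [-12.9  17.3 -29.6  43.   -0.1  48.9] rot [-1.800e+02  1.000e-01  1.181e+02] gap 0.01374505795414116 F [-3.6 -0.5  7.4] T [-0.043  0.766  0.194]
[('top', 12, 17, 129), ('scene', 3, 24, 62)]
```

>>> arm_command:
  targets:
    - {"jaw": 255,"x": 0,"y": 0,"z": 0,"rx": 0,"ry": 0,"rz": 0.02}
    - {"jaw": 255,"x": 0,"y": 0,"z": 0,"rx": 0,"ry": 0,"rz": 0.04}

```text
t: 12.85
tcp_pos: [0.4988, -0.1148, 0.1197]
tcp_rot: [-180.0, 0.1, 115.9]
force: [-3.9, -0.9, 7.8]
finger_gap: 0.0136
gripper_force: 33.4
```

```bash
python3 -c "
from h import *
go(.4977,-.114,.060,175.5);band()"
```

```text
t 12.85 shift [ 1.2 -0.7  5.7] turn [-1.000e-03  1.000e-03 -1.041e+00] q [-12.9  17.3 -29.6  43.   -0.1  51.2] rot [-1.800e+02  1.000e-01  1.159e+02] gap 0.013556928662541523 F [-3.9 -0.9  7.8] T [-0.06   0.871  0.198]
[('top', 12, 19, 131), ('scene', 3, 25, 61)]
```

>>> arm_command:
  targets:
    - {"jaw": 255,"x": 0,"y": 0,"z": 0,"rx": 0,"ry": 0,"rz": 0.02}
    - {"jaw": 255,"x": 0,"y": 0,"z": 0,"rx": 0,"ry": 0,"rz": 0.04}
    - {"jaw": 255,"x": 0,"y": 0,"z": 0,"rx": 0,"ry": 0,"rz": 0.06}

```text
t: 13.25
tcp_pos: [0.4988, -0.1148, 0.1197]
tcp_rot: [-180.0, 0.1, 112.4]
force: [-2.8, -0.7, 8.1]
finger_gap: 0.0135
gripper_force: 33.4
```

```bash
python3 -c "
from h import *
go(.4977,-.114,.060,175.5);band()"
```

```text
t 13.25 shift [ 1.2 -0.7  5.7] turn [-1.000e-03  1.000e-03 -1.101e+00] q [-12.9  17.3 -29.6  43.   -0.1  54.7] rot [-1.800e+02  1.000e-01  1.124e+02] gap 0.01348585214892888 F [-2.8 -0.7  8.1] T [-0.107  0.823  0.113]
[('top', 9, 18, 132), ('scene', 0, 28, 3)]
```

>>> arm_command:
  targets:
    - {"jaw": 255,"x": 0,"y": 0,"z": 0,"rx": 0,"ry": 0,"rz": 0.02}
    - {"jaw": 255,"x": 0,"y": 0,"z": 0,"rx": 0,"ry": 0,"rz": 0.04}

```text
t: 13.55
tcp_pos: [0.4988, -0.1148, 0.1197]
tcp_rot: [-180.0, 0.1, 110.1]
force: [-2.8, -0.1, 9.7]
finger_gap: 0.0136
gripper_force: 33.4
```

```bash
python3 -c "
from h import *
go(.4977,-.114,.060,175.5);band()"
```

```text
t 13.55 shift [ 1.2 -0.7  5.7] turn [-2.000e-03  1.000e-03 -1.141e+00] q [-12.9  17.3 -29.6  43.   -0.1  57. ] rot [-1.800e+02  1.000e-01  1.101e+02] gap 0.01358750483611788 F [-2.8 -0.1  9.7] T [-0.079  0.916  0.011]
[('top', 6, 19, 117), ('scene', 0, 22, 2)]
```

The follower is slipping in: the torque is falling and the band is shrinking. From here I use finer steps.

>>> arm_command:
  targets:
    - {"jaw": 255,"x": 0,"y": 0,"z": 0,"rx": 0,"ry": 0,"rz": 0.015}
    - {"jaw": 255,"x": 0,"y": 0,"z": 0,"rx": 0,"ry": 0,"rz": 0.03}
    - {"jaw": 255,"x": 0,"y": 0,"z": 0,"rx": 0,"ry": 0,"rz": 0.04}

```text
t: 13.95
tcp_pos: [0.4987, -0.1148, 0.1197]
tcp_rot: [-180.0, 0.1, 107.8]
force: [-3.6, -0.9, 7.6]
finger_gap: 0.0136
gripper_force: 33.5
```

```bash
python3 -c "
from h import *
go(.4977,-.114,.060,175.5);band()"
```

```text
t 13.95 shift [ 1.1 -0.7  5.7] turn [-2.000e-03  1.000e-03 -1.181e+00] q [-12.9  17.3 -29.6  43.   -0.1  59.2] rot [-1.800e+02  1.000e-01  1.078e+02] gap 0.013558879567407608 F [-3.6 -0.9  7.6] T [-0.164  0.966  0.219]
[('top', 0, 20, 22), ('scene', 0, 17, 2)]
```

>>> arm_command:
  targets:
    - {"jaw": 255,"x": 0,"y": 0,"z": 0,"rx": 0,"ry": 0,"rz": 0.01}
    - {"jaw": 255,"x": 0,"y": 0,"z": 0,"rx": 0,"ry": 0,"rz": 0.02}

```text
t: 14.25
tcp_pos: [0.4987, -0.1148, 0.1197]
tcp_rot: [-180.0, 0.1, 106.7]
force: [-4.5, -0.9, 9.0]
finger_gap: 0.0136
gripper_force: 33.4
```

```bash
python3 -c "
from h import *
go(.4977,-.114,.060,175.5);band()"
```

```text
t 14.25 shift [ 1.1 -0.7  5.7] turn [-2.000e-03  1.000e-03 -1.201e+00] q [-12.9  17.3 -29.6  43.   -0.1  60.4] rot [-1.800e+02  1.000e-01  1.067e+02] gap 0.013588072434691222 F [-4.5 -0.9  9. ] T [-0.093  0.905  0.214]
[('top', 0, 20, 22), ('scene', 0, 17, 2)]
```

The band is gone in both views and did not change over the last step, so the follower is at the bottom. I release now and retract.

>>> arm_command:
  targets:
    - {"jaw": 220,"x": 0,"y": 0,"z": 0,"rx": 0,"ry": 0,"rz": 0}
    - {"jaw": 180,"x": 0,"y": 0,"z": 0,"rx": 0,"ry": 0,"rz": 0}
    - {"jaw": 130,"x": 0,"y": 0,"z": 0,"rx": 0,"ry": 0,"rz": 0}
    - {"jaw": 100,"x": 0,"y": 0,"z": 0,"rx": 0,"ry": 0,"rz": 0}
    - {"jaw": 100,"x": 0,"y": 0,"z": 0,"rx": 0,"ry": 0,"rz": 0}

```text
t: 14.85
tcp_pos: [0.499, -0.1142, 0.1188]
tcp_rot: [180.0, 0.0, 106.7]
force: [-0.2, 0.6, 0.4]
finger_gap: 0.0521
gripper_force: 0.0
```

>>> arm_command:
  targets:
    - {"jaw": 100,"x": 0,"y": 0,"z": -15,"rx": 0,"ry": 0,"rz": 0}
    - {"jaw": 100,"x": 0,"y": 0,"z": -40,"rx": 0,"ry": 0,"rz": 0}
    - {"jaw": 100,"x": 0,"y": 0,"z": -80,"rx": 0,"ry": 0,"rz": 0}
    - {"jaw": 100,"x": 0,"y": 0,"z": -120,"rx": 0,"ry": 0,"rz": 0}
    - {"jaw": 100,"x": 0,"y": 0,"z": -120,"rx": 0,"ry": 0,"rz": 0}

```text
t: 15.35
tcp_pos: [0.502, -0.1149, 0.2443]
tcp_rot: [179.5, 0.3, 106.7]
force: [0.9, 0.3, 0.1]
finger_gap: 0.052
gripper_force: 0.0
```

```bash
python3 -c "
from h import *
band();snap('scene','s6.png',(140,220,340,370),4)"
```

```text
[('top', 0, 20, 21), ('scene', 0, 17, 2)]
```

View pics/s6.png

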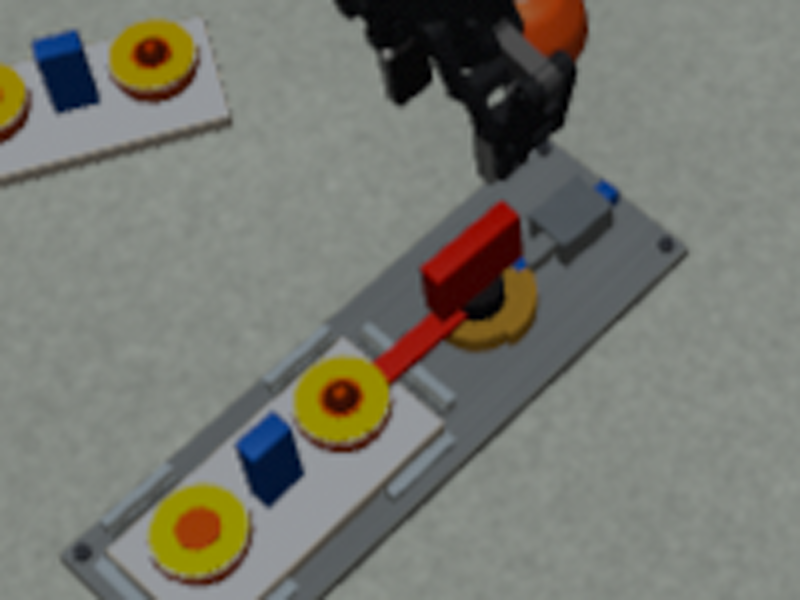

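The knob's arm lies over the carrier's end at (385,370). The end piece (607,192) is against the bracket, the carrier is unmoved, and the gripper is clear.

```bash
python3 -c "
from h import *
print(env.job_done())"
```

```text
the job is handed in; nothing more can be done
None
```

The job is handed in: by the camera views and forces, the carrier lies home in the nest with the knob's arm over its end and the follower fully in the notch; no verdict was returned.

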